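Unlock the medicine safe and put its key away

TASK

Unlock the white medicine safe with its key, the one with the wide rectangular bow: push the key fully into the lock on top of the safe, turn it clockwise to its stop so that the drawer springs ajar, turn it back home and take it out. Stand the key back in the empty slot of the wooden key block, pull the drawer out to its stop, and leave the other key and the mug where they are.

Things in the scene. Friction and masses are not known exactly. Their poses are not given: they have to be found in the camera images.
- safe_key_bow (a point): Centre of the bow (black head) of the safe's key, standing blade down in the key block. Bow 32 mm wide (y), 9 mm thick (x; grip it across this), 26 mm high (z up). 36 mm below is the underside of the 12 mm collar that stops the key; 44 to 53 mm below a bit 20 mm wide (y), 4 thick (x), stepped to 15 mm wide at 56; shaft 5 mm round; pointed tip 61 mm below. Same after half a turn about z; 25 g.
- round_key_bow (a point): Centre of the bow of another key, not for this lock, standing in the other slot of the key block at the same height; its bow is a round black disc 26 mm across, 8 mm thick. Leave it alone.
- slot_a (a point): Centre of the mouth of one of two slots in the top of the key block, a fixed oak block 50 mm (x) by 130 mm (y) by 45 mm high. Each slot is 23 mm long (y), 7 mm wide (x), 32 mm deep, slightly bevelled; they are 60 mm apart along y. A key stands in it with its collar on the block, bow centre 36 mm above this point. The safe's key is in one slot, the round key in the other.
- slot_b (a point): Centre of the mouth of the block's other slot, 60 mm from slot_a along its y; the same in every way.
- lock_mouth (a point): Centre of the keyway's mouth, on top of the 40 mm square steel lock plate in the top of the fixed white safe (220 wide, 190 deep, 97 high), 36 mm behind its drawer front, mid-width. z up, x to the safe's back, y to its left; the front faces left. Keyway 23 mm long (y), 7 mm wide (x), bevelled. Fully in, the key's collar rests on the plate, bow centre 36 mm above this point; it turns only if within 2 mm of that.
- lock (a joint): Turn of the lock's barrel, rad: 0 home (keyway along y of point lock_mouth), growing clockwise seen from above to the stop at 1.31. The key has about 0.15 rad of play in it either way. A weak spring (under 0.05 N m) turns the barrel home when the key is turned back. Past about 1.0 it lets go of the drawer. While turned, the fixed plate keeps the key from coming out.
- safe_drawer (a joint): How far the drawer is out, m: 0 shut, 0.09 at its stop. Once unlocked, a spring kicks it out by about 0.03 to 0.04; from there it slides against about 1 N of friction and stays where it is left. It moves along -x of point lock_mouth.
- drawer_handle (a point): Middle of the drawer's steel bar handle: the bar runs 110 mm along the point's y, is 11 mm thick and stands 35 mm off the drawer front (towards -x), its middle 42 mm lower than point lock_mouth, with free space between bar and front. Moves with the drawer; x points into the safe.
- mug: A mug, 86 mm across and 88 mm high, with a handle, standing loose beyond the gap between key block and safe; origin at its foot. Leave it alone.

How it is judged:
By the outcome, as a careful person would: the job done as asked, in the order asked, and still so for the second after the job is handed in, with the robot touching nothing.
It also fails if it takes over 72 s, if anything falls off the work surface, if the arm or the gripper's body presses on something with over 40 N, if the wrist force passes 120 N, or if a joint passes its speed limit or range.

ROBOT

A 6-joint arm with a two-finger parallel gripper is mounted at the origin on a cart in front of the work surface, level with it; the furniture and walls round the work are solid. World frame = base frame: x ahead of the robot, y to its left, z up, the work surface at z = 0. Lengths are in mm, angles in rad, forces in N, time in s.
With the tool pointing down it reaches from about 325 to 900 mm from the base axis. Payload 6.1 kg.
Tool frame: the origin (TCP) lies on the mounting face of the last link; the fingertips stand 173 mm ahead of it and the grasp point (between the pads) lies arm.tcp_to_grasp ahead of it (arm.tcp_to_grasp is the distance from the TCP to the grasp point, in mm); z points along the fingers, y is the line along which they close (so a half turn about z gives the same grasp; the last joint's range is limited). The gripper opens to 85 mm and grips with 20 to 120 N. Pads are 22 mm wide; open, the fingers measure 114 mm over their backs; the gripper's body (76 mm by 85 mm) begins 54 mm behind the grasp point. The pads swing forward as they close: fully open they stand 13 mm farther back than shut.
Start: joints at [1.129, 0.22, 1.526, -0, 1.395, -0.126], TCP at [194.109, 594.087, 404.7] pointing down, gripper open.
Joint ranges: [-2.98, 2.98], [-0.91, 2.08], [0.09, 2.57], [-1.24, 4.39], [0.2, 2.65], [-2.68, 2.68]. Speed limits (rad/s): [2.57, 2.57, 3.01, 3.14, 3.14, 3.14].

INTERFACE

Orientations are given as a rotation vector (axis times angle).
In Python, from bench import arm, camera, calibration, ticket, masks_of, mark_of gives the robot as it stands.
- The arm moves only by the tool play_rows, never from a script. Its argument "steps" is a list of rows, each a list of 2 entries, a list of its own where there are three numbers: the shift along the tool's x, y, z in units of 200 mm (1.0 is 200 mm), then the turn, a rotation vector about the tool's x, y, z in units of 180 degrees (1.0 is 180 degrees). A call has 1 to 8 rows; each row is the pose to reach, as a shift and turn from the pose commanded when the call began, along the tool's axes at that moment, turning the shorter way round; what a row does not reach only later rows make up. A row lasts 1/10 s, in which the tool goes at most 50 mm and 8.59 degrees, less where a joint would pass 70% of its speed; a pose out of reach is approached as far as the arm can. A call with a number of a shift or a turn outside -1 to 1 is refused whole. A call with a gripper value outside its range is refused whole. "fingers" is the opening, from -1 (shut) to 1 (fully open), so that 0 is half open, set as the call begins (left out, the last holds). The fingers move at their own pace and stop on an object; "force" is the grip in N (left out, the last holds). Time passes only in rows, so rows that repeat a pose let the fingers close. It gives the time, the measured TCP pose, the force, the opening and the grip force at its end, in the units of the state.
- arm.get_obs(): the state, without advancing time (a new reading comes with each control period).
- camera(name): name is "side" or "top"; returns the picture (480x640x3 uint8, red, green, blue); there is no depth.
- calibration(name): a dict with "fx", "fy", "cx", "cy" (pixels), "distortion" ([k1, k2, p1, p2, k3] as OpenCV has them; the pictures are not rectified), "rvec" (rotation vector, rad) and "tvec" (3), from world to camera coordinates, as OpenCV has them. Camera axes: x right, y down, z forward; pixel columns grow to the right and rows downward; lengths in mm; the calibration is good to about 2 mm. A picture is of the moment at which its call begins. calibration takes no time and is no camera call.
- ticket.hand_in(): hands the job in; it is judged then, once.
Trained networks look in the newest picture that a camera, given by its name, has taken for a name from the list of things; names that differ only in an ending like _2 or _b are one class to them, and where a whole thing is asked for, a point or a joint stands for the part that bears it (a point fixed in the world has none). Each returns a list of dicts, best first, with "confidence" (0 to 1); they miss things now and then, are a little off and sometimes report something else, mostly with a low value. They report only what shows in the picture. A call takes as long as a camera call.
- masks_of(camera, query): "pixels" (480x640 bool, what is visible of it) and "centre" ([row, column] in pixels, amid what is visible of it).
- mark_of(camera, query): "centre" ([row, column] in pixels: a listed point, or the origin of a listed thing).
The state is a dict: "clock": time; "q": joint angles; "dq": joint speeds; "effort": joint torques, N m; "eef_pos": TCP position; "eef_rot": TCP orientation; "ft_force": force on the tool from outside, world axes, zero at the start; "wrist_torque": the same for the moment, N m; "opening": opening from 0.0 (shut) to 1.0 (fully open); "grasp_force": force on a finger pad.
Only numpy, scipy, OpenCV 4.12 (cv2) and the standard library are available. Lean on these libraries where they do the work, as an engineer would, in place of code of your own. Each camera call takes 0.05 s, during which the arm holds its last target. There are 200 camera calls.

## Working session

There is one attempt and no reset: what is moved stays moved. The work goes in short steps, Python scripts to look and compute and a tool call to move; the robot and the scene stay as the last step left them, time stands still between calls to the robot, and variables do not carry over. Pictures are saved under pics/ and viewed, at most 10 in all, crops included, and the job is handed in when it is done.

Besides the shell and the picture viewer there is one more tool, called after "Request:" as name(argument=value, ...), one argument or row to a line, values as JSON. play_rows: Moves the arm, as the interface text tells. Shifts and turns lie within -1 to 1; 1 stands for 200 mm of shift or 180 degrees of turn. Its arguments: {"type":"object","properties":{"steps":{"type":"array","items":{"type":"array"}},"fingers":{"type":"number"},"force":{"type":"number"}},"required":["steps"]}

```bash
mkdir -p pics; cat > h.py <<'E'
import numpy as np,cv2
from bench import arm,camera,calibration,ticket,masks_of,mark_of
from scipy.spatial.transform import Rotation as R
def ray(n,rc):
    c=calibration(n);K=np.array([[c['fx'],0,c['cx']],[0,c['fy'],c['cy']],[0,0,1.]])
    p=cv2.undistortPoints(np.array([[[rc[1],rc[0]]]],float),K,np.array(c['distortion'],float))[0,0]
    Rm=cv2.Rodrigues(np.array(c['rvec'],float))[0];o=-Rm.T@np.array(c['tvec'],float)
    d=Rm.T@np.array([p[0],p[1],1]);return o,d/np.linalg.norm(d)
def atz(n,rc,z):
    o,d=ray(n,rc);return o+d*(z-o[2])/d[2]
def tri(a,b):
    (o,d),(p,e)=ray(*a),ray(*b)
    s=np.linalg.lstsq(np.c_[d,-e],p-o,rcond=None)[0];x=o+s[0]*d;y=p+s[1]*e
    return (x+y)/2,np.linalg.norm(x-y)
def proj(n,P):
    c=calibration(n);K=np.array([[c['fx'],0,c['cx']],[0,c['fy'],c['cy']],[0,0,1.]])
    return cv2.projectPoints(np.array(P,float).reshape(-1,1,3),np.array(c['rvec'],float),np.array(c['tvec'],float),K,np.array(c['distortion'],float))[0][:,0,::-1]
def save(n,f,box=None,k=1):
    im=camera(n)[:,:,::-1]
    if box: im=im[box[0]:box[1],box[2]:box[3]]
    cv2.imwrite('pics/'+f,cv2.resize(im,None,fx=k,fy=k,interpolation=cv2.INTER_CUBIC))
E
python3 - <<'E'
from h import *
np.set_printoptions(precision=1,suppress=True)
print(arm.tcp_to_grasp,arm.get_obs())
for n in('side','top'):
    save(n,n+'0.png'); print(n,-cv2.Rodrigues(np.array(calibration(n)['rvec'],float))[0].T@np.array(calibration(n)['tvec']))
for q in('safe_key_bow','round_key_bow','slot_a','lock_mouth','drawer_handle','mug'):
    r={n:mark_of(n,q) for n in('side','top')}
    for n in r: print(q,n,[(np.round(d['centre'],1),round(d['confidence'],2)) for d in r[n][:3]])
    if r['side'] and r['top']: print(tri(('side',r['side'][0]['centre']),('top',r['top'][0]['centre'])))
E
```

```text
154.70000000000002 {'clock': 0.0, 'q': array([ 1.1,  0.2,  1.5, -0. ,  1.4, -0.1]), 'dq': array([0., 0., 0., 0., 0., 0.]), 'effort': array([  0. , -49.7, -38.9,  -0. ,   0. ,   0. ]), 'eef_pos': array([194. , 593.8, 403.6]), 'eef_rot': array([-0.5, -3.1,  0. ]), 'ft_force': array([-1.1,  0.4,  0.5]), 'wrist_torque': array([-0.,  0.,  0.]), 'grasp_force': 0.0, 'opening': 1.0023110803884614}
side [-378.5 -112.7 1022.8]
top [ 164.1   23.2 1522.8]
safe_key_bow side [(array([251.6, 168.9]), 0.47)]
safe_key_bow top [(array([279.6, 194.6]), 0.38), (array([279.2, 227. ]), 0.23)]
(array([400.3, 324.8,  71.5]), np.float64(10.559253695039535))
round_key_bow side [(array([253.7, 196.7]), 0.61)]
round_key_bow top [(array([276. , 219.5]), 0.59)]
(array([405.1, 262.7,  69.6]), np.float64(8.10340698841244))
slot_a side [(array([258.6, 169. ]), 0.9), (array([265.2, 199.2]), 0.82)]
slot_a top [(array([278.4, 226.6]), 0.86), (array([281.5, 202.1]), 0.82)]
(array([380.7, 275.6,  87.4]), np.float64(64.49735082350377))
lock_mouth side [(array([265.6, 447.4]), 0.96)]
lock_mouth top [(array([252.8, 434.6]), 0.88)]
(array([ 419.1, -277.5,  108.1]), np.float64(6.818747602962976))
drawer_handle side [(array([271.5, 405.8]), 0.71)]
drawer_handle top [(array([251.4, 406.1]), 0.66)]
(array([ 436.3, -206.2,   56. ]), np.float64(11.196023300654177))
mug side [(array([233.5, 288.3]), 0.61)]
mug top [(array([217.5, 289.8]), 0.6)]
(array([562.3,  83.7,  -2.4]), np.float64(1.1915149524390198))
```

View pics/side0.png

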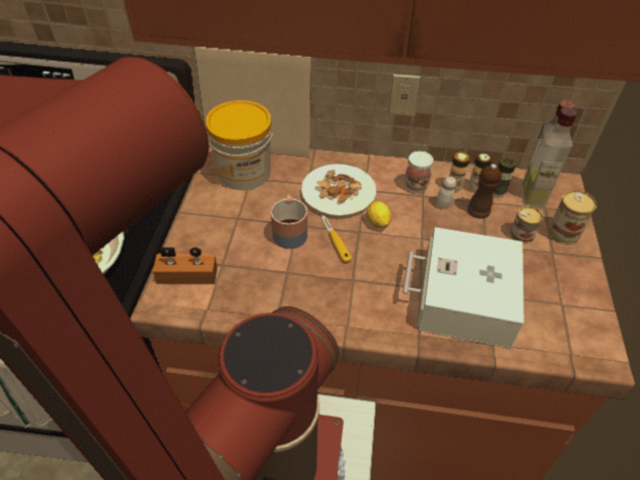

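View pics/top0.png

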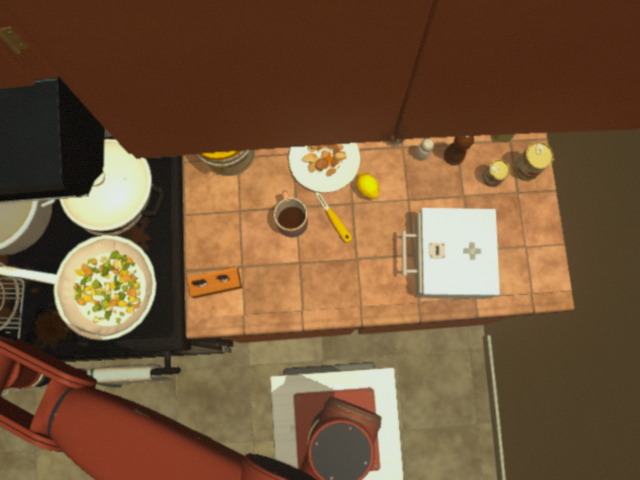

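The side view shows the key block at about (268,185), with the left bow at (252,168) and the right at (253,196). The mug is at (225,290). The safe is on the right with the lock at (266,447) and its handle bar facing left at (272,408). The top view agrees. Next, close crops to identify the keys and the yaws.

```bash
python3 - <<'E'
from h import *
a=camera('side')[235:295,140:230,::-1];b=camera('top')[255:310,180:250,::-1]
c=camera('side')[225:345,395:530,::-1];d=camera('top')[200:305,395:505,::-1]
f=lambda i:cv2.resize(i,(400,300),interpolation=cv2.INTER_CUBIC)
cv2.imwrite('pics/crop.png',np.vstack([np.hstack([f(a),f(b)]),np.hstack([f(c),f(d)])]))
for n in('side','top'):
  for q in('safe_key_bow','slot_a','lock_mouth','drawer_handle'):
    for m in masks_of(n,q)[:3]:
        p=np.argwhere(m['pixels']);print(n,q,np.round(m['centre'],1),round(m['confidence'],2),len(p),p.min(0),p.max(0),np.round(cv2.minAreaRect(p[:,::-1].astype(np.float32))[1:],1) if 0 else cv2.minAreaRect(p[:,::-1].astype(np.float32)))
# block-top outline from colour, top view
im=cv2.cvtColor(camera('top'),cv2.COLOR_RGB2HSV);print(im[280,192],im[290,230],im[300,215])
E
```

```text
side safe_key_bow [251.  169.2] 0.5 142 [248 161] [263 174] ((167.5, 255.5), (15.0, 13.0), 90.0)
side slot_a [269.2 183.9] 0.68 1759 [254 153] [283 218] ((185.5, 268.5), (29.0, 65.0), 90.0)
side slot_a [221.5 288. ] 0.49 1612 [195 272] [248 307] ((289.5, 221.5), (53.0, 35.0), 90.0)
side drawer_handle [287.7 470.5] 0.26 10880 [227 403] [347 522] ((465.4439697265625, 285.6466979980469), (124.86383056640625, 106.8372573852539), 10.154266357421875)
top safe_key_bow [285.9 197.6] 0.64 71 [280 193] [286 206] ((199.5, 283.0), (6.0, 13.0), 90.0)
top slot_a [281.3 217. ] 0.69 982 [268 189] [296 242] ((215.4214324951172, 283.15423583984375), (23.092918395996094, 52.34690475463867), 77.19573211669922)
top lock_mouth [254. 455.] 0.9 7623 [208 402] [298 499] ((450.5, 253.0), (90.0, 97.0), 90.0)
top drawer_handle [257.1 418. ] 0.92 667 [216 401] [295 422] ((411.33990478515625, 255.7169647216797), (79.05461883544922, 19.415327072143555), 88.26429748535156)
[ 15 206 182] [ 14 160 139] [ 14 148 213]
```

View pics/crop.png

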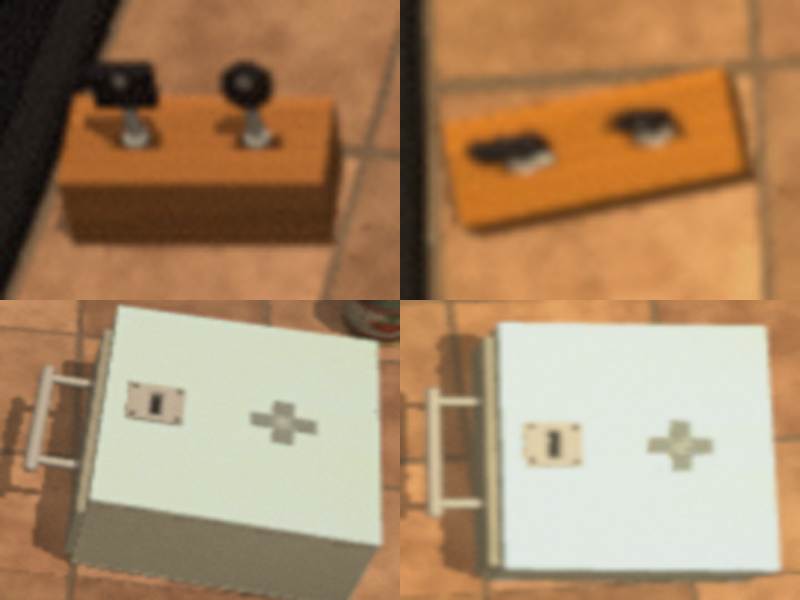

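The crop confirms the rectangular bow is the left key (larger y). The keyway at the lock runs along world x and the safe front faces +y. Next, fit the block and safe poses from their corners in both views.

```bash
cat > fit.py <<'E'
from h import *
np.set_printoptions(precision=2,suppress=True)
from scipy.optimize import least_squares
def cv(pts,r0,c0,h,w): return np.array([[r0-.5+(y+.5)*h/300,c0-.5+(x+.5)*w/400] for x,y in pts])
def fit(obs,L,W,z,p0):
    # box long axis/local corners: back-left,back-right,front-right,front-left in image (x up,y left)
    loc=np.array([[W/2,L/2],[W/2,-L/2],[-W/2,-L/2],[-W/2,L/2]])
    def P(p):
        c,s=np.cos(p[2]),np.sin(p[2]);return np.c_[loc@np.array([[c,s],[-s,c]])+p[:2],np.full(4,z)]
    f=lambda p:np.concatenate([(proj(n,P(p))-o).ravel() for n,o in obs.items()])
    r=least_squares(f,p0);return r.x,r.fun.reshape(-1,4,2)
bo={'top':cv([(43,123),(325,70),(350,175),(70,230)],255,180,55,70),'side':cv([(75,97),(335,98),(335,185),(62,185)],235,140,60,90)}
so={'top':cv([(97,23),(367,25),(380,270),(100,270)],200,395,105,110),'side':cv([(120,7),(378,42),(380,245),(92,200)],225,395,120,135)}
for nm,o,a in(('block',bo,(130,50,45,[400,290,0])),('safe',so,(190,220,97,[420,-300,0]))):
    for k in('both','top','side'):
        p,e=fit(o if k=='both' else {k:o[k]},*a);print(nm,k,p[:2],np.degrees(p[2]),abs(e).max())
for n,m in(('side',(265.6,447.4)),('top',(252.8,434.6))):print('lock',atz(n,m,97))
for n,m in(('side',(258.6,169)),('top',(281.5,202.1)),('side',(265.2,199.2)),('top',(278.4,226.6))):print('slot',atz(n,m,45))
for n,m in(('side',(251.6,168.9)),('top',(279.6,194.6))):print('bow',atz(n,m,81))
for n,m in(('side',(271.5,405.8)),('top',(251.4,406.1))):print('handle',atz(n,m,55))
print(R.from_rotvec(arm.get_obs()['eef_rot']).as_matrix())
E
python3 fit.py
```

```text
block both [394.85 285.55] 8.777021728028155 1.6553260247129629
block top [393.37 285.37] 8.140217627413469 0.8992332929741167
block side [396.65 286.02] 9.483215015575578 1.4687713424448816
safe both [ 422.22 -341.21] -4.803356850932738 1.1350920654981564
safe top [ 422.25 -340.65] -4.85044963433779 0.8722114694689935
safe side [ 422.23 -341.56] -4.773388473005625 0.9299241264895954
lock [ 429.57 -282.99   97.  ]
lock [ 420.85 -276.34   97.  ]
slot [403.14 324.91  45.  ]
slot [396.65 316.17  45.  ]
slot [394.33 253.36  45.  ]
slot [400.49 252.59  45.  ]
bow [393.66 315.26  81.  ]
bow [397.04 327.88  81.  ]
handle [ 435.66 -200.68   55.  ]
handle [ 437.2  -211.95   55.  ]
[[-0.95  0.31 -0.  ]
 [ 0.31  0.95 -0.  ]
 [ 0.   -0.   -1.  ]]
```

```bash
cat >> h.py <<'E'
def go(x,y,z,deg):
    "row for grasp point to (x,y,z), tool down, tool-y axis at deg"
    s=arm.get_obs();M=R.from_rotvec(s['eef_rot']);a=np.radians(deg)
    Y=np.array([np.cos(a),np.sin(a),0]);Z=np.array([0,0,-1.]);X=np.cross(Y,Z)
    T=R.from_matrix(np.c_[X,Y,Z]);p=np.array([x,y,z])-Z*arm.tcp_to_grasp
    t=(M.inv()*T).as_rotvec()/np.pi
    print('row',np.round(M.inv().apply(p-s['eef_pos'])/200,4).tolist(),np.round(t,4).tolist(),'dist',np.linalg.norm(p-s['eef_pos']).round(1),'deg',round(np.linalg.norm(t)*180,1))
def st():
    s=arm.get_obs();M=R.from_rotvec(s['eef_rot']).as_matrix()
    print('t',s['clock'],'grasp',np.round(s['eef_pos']+M[:,2]*arm.tcp_to_grasp,1),'yaw',np.degrees(np.arctan2(M[1,1],M[0,1])).round(2),'tilt',np.round(M[:2,2],3),'F',s['ft_force'].round(1),'M',s['wrist_torque'].round(2),'open',round(s['opening'],3),'grip',round(s['grasp_force'],1),'q6',s['q'][5].round(2))
E
python3 - <<'E'
from h import *
np.set_printoptions(precision=1,suppress=True)
s=[(251.6,167.7),(262.6,169.9)];t=[(281.7,198.5),(283.9,202.3)]
for a,b,z in zip(s,t,(81,48)): print(tri(('side',a),('top',b)),atz('side',a,z),atz('top',b,z))
print('lock',tri(('side',(266.3,447.3)),('top',(250.4,437.0))),atz('side',(266.3,447.3),97),atz('top',(250.4,437),97))
go(393,316,190,8.8);go(393,316,82,8.8)
E
```

```text
(array([390.8, 317. ,  83.9]), np.float64(1.0896403401033021)) [393.3 317.8  81. ] [391.1 318.2  81. ]
(array([389.4, 316.3,  49. ]), np.float64(2.5869051692953864)) [389.8 318.   48. ] [389.9 315.2  48. ]
lock (array([ 426.2, -282.6,   98.6]), np.float64(0.22660029534301532)) [ 427.6 -282.8   97. ] [ 426.5 -283.    97. ]
row [-1.3771, -1.0127, 0.2999] [-0.0, 0.0, 0.3506] dist 347.1 deg 63.1
row [-1.3771, -1.0126, 0.8399] [-0.0, 0.0, 0.3506] dist 380.9 deg 63.1
```

Request:
play_rows(
  steps=[
    [[-0.25,-0.18,0.05],[0,0,0.05]],
    [[-0.45,-0.35,0.1],[0,0,0.1]],
    [[-0.65,-0.5,0.15],[0,0,0.15]],
    [[-0.8,-0.65,0.2],[0,0,0.2]],
    [[-0.9,-0.8,0.25],[0,0,0.25]],
    [[-1,-0.95,0.3],[0,0,0.3]],
    [[-1,-1,0.3],[0,0,0.3506]],
    [[-1,-1,0.3],[0,0,0.3506]],
  ],
  fingers=0.2,
  force=20,
)

```text
clock: 2.15
eef_pos: [322.2, 340.1, 344.3]
eef_rot: [2.053, 2.378, -0.002]
ft_force: [-0.6, 0.0, 0.4]
opening: 0.6
grasp_force: 0.0
```

```bash
python3 - <<'E'
from h import *
st();go(391.3,317,190,8.8);go(391.3,317,82,8.8)
E
```

```text
t 2.15 grasp [322.1 340.  189.6] yaw 8.37 tilt [-0.001 -0.001] F [-0.6  0.   0.4] M [ 0.03 -0.01  0.01] open 0.6 grip 0.0 q6 0.5
row [-0.1645, 0.3248, -0.0021] [-0.0002, 0.0002, -0.0024] dist 72.8 deg 0.4
row [-0.1641, 0.3252, 0.5379] [-0.0002, 0.0002, -0.0024] dist 129.9 deg 0.4
```

Request:
play_rows(
  steps=[
    [[-0.08,0.16,0.0],[0,0,-0.0024]],
    [[-0.1645,0.325,0.1],[0,0,-0.0024]],
    [[-0.1645,0.325,0.3],[0,0,-0.0024]],
    [[-0.1645,0.325,0.3],[0,0,-0.0024]],
    [[-0.1645,0.325,0.3],[0,0,-0.0024]],
  ],
)

```text
clock: 2.65
eef_pos: [390.9, 319.1, 284.3]
eef_rot: [-2.035, -2.392, 0.004]
ft_force: [-0.3, 0.5, -0.2]
opening: 0.6
grasp_force: 0.0
```

```bash
python3 - <<'E'
from h import *
st();go(391.3,317,82,8.8)
f=lambda i:cv2.resize(i,(400,400),interpolation=cv2.INTER_CUBIC)
cv2.imwrite('pics/c2.png',np.hstack([f(camera('side')[200:300,130:230,::-1]),f(camera('top')[230:320,160:250,::-1])]))
E
```

```text
t 2.65 grasp [390.5 318.9 129.6] yaw 9.22 tilt [-0.002 -0.001] F [-0.3  0.5 -0.2] M [-0.   -0.01 -0.03] open 0.6 grip 0.0 q6 0.37
row [-0.0105, 0.0009, 0.2382] [-0.0008, 0.0003, 0.0024] dist 47.7 deg 0.5
```

View pics/c2.png

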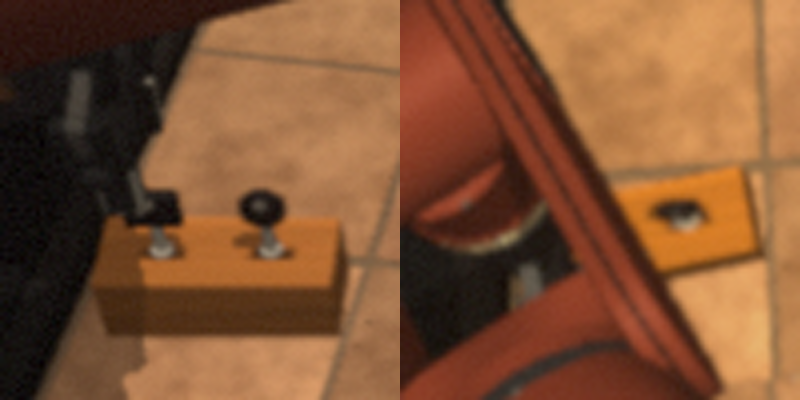

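The side view shows the near finger in front of the rectangular bow at about (155,210) in the left panel, with the gripper over the right key. Descending.

Request:
play_rows(
  steps=[
    [[0,0,0.12],[0,0,0]],
    [[0,0,0.235],[0,0,0]],
    [[0,0,0.235],[0,0,0]],
    [[0,0,0.235],[0,0,0]],
  ],
)

```text
clock: 3.15
eef_pos: [391.5, 319.9, 239.3]
eef_rot: [2.034, 2.393, 0.002]
ft_force: [-0.3, 0.6, 0.5]
opening: 0.598
grasp_force: 0.0
```

```bash
python3 - <<'E'
from h import *
st();go(391.3,317,82,8.8)
E
```

```text
t 3.15 grasp [391.7 320.   84.6] yaw 9.28 tilt [0.001 0.001] F [-0.3  0.6  0.5] M [ 0.04  0.04 -0.04] open 0.598 grip 0.0 q6 0.37
row [-0.0141, -0.0035, 0.0128] [0.0005, -0.0002, 0.0026] dist 3.9 deg 0.5
```

Request:
play_rows(
  steps=[
    [[-0.014,-0.002,0.012],[0,0,0.0026]],
    [[-0.014,-0.002,0.012],[0,0,0.0026]],
    [[-0.014,-0.002,0.012],[0,0,0.0026]],
  ],
)

```text
clock: 3.45
eef_pos: [391.8, 316.6, 236.3]
eef_rot: [2.045, 2.384, 0.002]
ft_force: [0.3, 1.1, -0.8]
opening: 0.599
grasp_force: 0.0
```

Request:
play_rows(
  steps=[
    [[0,0,0],[0,0,0]],
    [[0,0,0],[0,0,0]],
    [[0,0,0],[0,0,0]],
    [[0,0,0],[0,0,0]],
    [[0,0,0],[0,0,0]],
    [[0,0,0],[0,0,0]],
    [[0,0,0],[0,0,0]],
    [[0,0,0],[0,0,0]],
  ],
  fingers=-1,
  force=25,
)

```text
clock: 4.25
eef_pos: [391.5, 316.5, 235.4]
eef_rot: [2.045, 2.385, 0.0]
ft_force: [1.1, 0.2, -0.4]
opening: 0.101
grasp_force: 30.8
```

```bash
python3 - <<'E'
from h import *
st()
E
```

```text
t 4.25 grasp [391.5 316.5  80.7] yaw 8.76 tilt [0. 0.] F [ 1.1  0.2 -0.4] M [ 0.07 -0.17 -0.03] open 0.101 grip 30.8 q6 0.37
```

Request:
play_rows(
  steps=[
    [[0,0,-0.04],[0,0,0]],
    [[0,0,-0.12],[0,0,0]],
    [[0,0,-0.28],[0,0,0]],
    [[0,0,-0.45],[0,0,0]],
    [[0,0,-0.6],[0,0,0]],
    [[0,0,-0.6],[0,0,0]],
  ],
  force=60,
)

```text
clock: 4.85
eef_pos: [392.5, 317.3, 360.9]
eef_rot: [2.043, 2.383, 0.013]
ft_force: [0.5, -0.6, -0.3]
opening: 0.093
grasp_force: 62.4
```

```bash
python3 - <<'E'
from h import *
st();go(420,20,200,47);go(427,-282.8,185,85.2)
E
```

```text
t 4.85 grasp [393.6 318.  206.2] yaw 8.77 tilt [0.007 0.004] F [ 0.5 -0.6 -0.3] M [ 0.01 -0.   -0.06] open 0.093 grip 62.4 q6 0.37
row [-1.49, -0.0912, 0.0254] [0.0027, -0.0002, -0.2124] dist 298.6 deg 38.2
row [-2.9919, -0.288, 0.0939] [0.0028, 0.0007, -0.4246] dist 601.4 deg 76.4
```

Request:
play_rows(
  steps=[
    [[-0.2,-0.01,0.01],[0,0,-0.04]],
    [[-0.4,-0.02,0.02],[0,0,-0.08]],
    [[-0.6,-0.03,0.02],[0,0,-0.12]],
    [[-0.8,-0.04,0.02],[0,0,-0.16]],
    [[-1,-0.05,0.02],[0,0,-0.2]],
    [[-1,-0.05,0.02],[0,0,-0.21]],
  ],
)

```text
clock: 5.45
eef_pos: [411.9, 113.7, 350.8]
eef_rot: [-1.163, -2.918, 0.003]
ft_force: [-0.2, 2.0, -1.0]
opening: 0.092
grasp_force: 62.4
```

```bash
python3 - <<'E'
from h import *
st();go(425,-60,195,85.2)
E
```

```text
t 5.45 grasp [411.7 113.5 196.1] yaw 46.55 tilt [-0.001 -0.002] F [-0.2  2.  -1. ] M [ 0.03 -0.04 -0.04] open 0.092 grip 62.4 q6 -0.73
row [-0.6448, -0.5855, 0.0066] [-0.0006, -0.0002, -0.2147] dist 174.2 deg 38.6
```

Request:
play_rows(
  steps=[
    [[-0.17,-0.15,0],[0,0,-0.04]],
    [[-0.34,-0.3,0],[0,0,-0.08]],
    [[-0.51,-0.46,0],[0,0,-0.12]],
    [[-0.68,-0.62,0],[0,0,-0.16]],
    [[-0.85,-0.77,0],[0,0,-0.2]],
    [[-0.97,-0.88,0],[0,0,-0.2147]],
    [[-0.97,-0.88,0],[0,0,-0.2147]],
  ],
)

```text
clock: 6.15
eef_pos: [431.5, -148.4, 351.2]
eef_rot: [-0.138, -3.138, 0.003]
ft_force: [-0.0, 1.0, 0.0]
opening: 0.1
grasp_force: 62.4
```

```bash
python3 - <<'E'
from h import *
st();go(427,-282.8,180,85.2)
E
```

```text
t 6.15 grasp [ 431.4 -148.7  196.5] yaw 84.97 tilt [-0.001 -0.002] F [-0.  1.  0.] M [ 0.01 -0.04  0.02] open 0.1 grip 62.4 q6 -1.99
row [-0.0367, -0.6712, 0.0836] [-0.0005, -0.0001, -0.0013] dist 135.5 deg 0.2
```

Request:
play_rows(
  steps=[
    [[-0.01,-0.22,0],[0,0,0]],
    [[-0.02,-0.44,0.02],[0,0,0]],
    [[-0.0367,-0.6712,0.06],[0,0,-0.001]],
    [[-0.0367,-0.6712,0.08],[0,0,-0.001]],
    [[-0.0367,-0.6712,0.08],[0,0,-0.001]],
    [[-0.0367,-0.6712,0.08],[0,0,-0.001]],
  ],
)

```text
clock: 6.75
eef_pos: [427.9, -277.0, 334.7]
eef_rot: [-0.126, -3.138, -0.003]
ft_force: [0.1, 0.6, -0.3]
opening: 0.093
grasp_force: 62.4
```

```bash
python3 - <<'E'
from h import *
st();go(427,-282.8,170,85.2)
f=lambda i:cv2.resize(i,(400,400),interpolation=cv2.INTER_CUBIC)
cv2.imwrite('pics/c3.png',np.hstack([f(camera('side')[210:310,400:500,::-1]),f(camera('top')[200:300,390:490,::-1])]))
E
```

```text
t 6.75 grasp [ 427.7 -276.7  180. ] yaw 85.41 tilt [-0.001  0.002] F [ 0.1  0.6 -0.3] M [ 0.01  0.03 -0.03] open 0.093 grip 62.4 q6 -2.22
row [0.0021, -0.0295, 0.0501] [0.0005, -0.0004, 0.0012] dist 11.6 deg 0.2
```

View pics/c3.png

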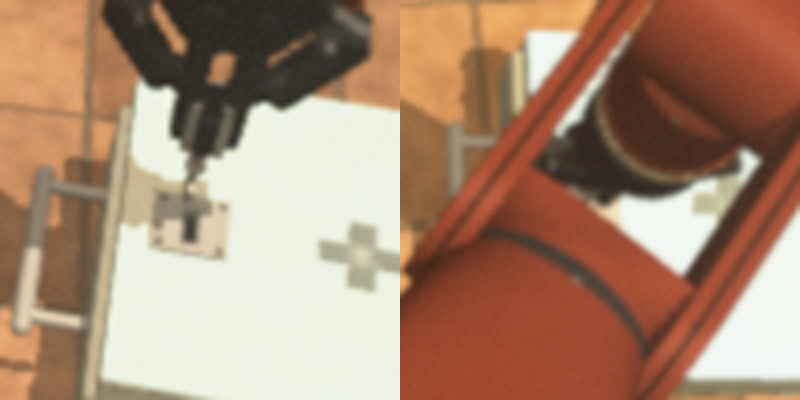

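The side view shows the key tip at about (190,188) and the keyway at (190,228), so they are nearly in line. The top view is blocked by the arm. Settling lower and measuring again.

Request:
play_rows(
  steps=[
    [[0,0,0.03],[0,0,0]],
    [[0,0,0.05],[0,0,0]],
    [[0,0,0.05],[0,0,0]],
    [[0,0,0.05],[0,0,0]],
  ],
)

```text
clock: 7.25
eef_pos: [428.0, -278.0, 325.1]
eef_rot: [-0.126, -3.139, -0.0]
ft_force: [0.3, -0.7, 0.2]
opening: 0.097
grasp_force: 62.4
```

```bash
python3 - <<'E'
from h import *
st();go(427,-282.8,165,85.2)
s=arm.get_obs();g=s['eef_pos']-[0,0,arm.tcp_to_grasp]
im=camera('side')[225:295,400:480,::-1]
cv2.imwrite('pics/c4.png',cv2.resize(im,(640,560),interpolation=cv2.INTER_CUBIC))
p=proj('side',[g-[0,0,61],g-[0,0,36],g,[427,-282.8,97],[427+8,-282.8,97],[427,-282.8-8,97]]);print(np.round((p-[225,400]+.5)*8,1))
E
```

```text
t 7.25 grasp [ 427.9 -278.   170.4] yaw 85.41 tilt [-0.  0.] F [ 0.3 -0.7  0.2] M [0.01 0.01 0.05] open 0.097 grip 62.4 q6 -2.22
row [0.0028, -0.0242, 0.0269] [0.0001, -0.0001, 0.0011] dist 7.3 deg 0.2
[[300.9 372.4]
 [238.2 389.5]
 [144.3 415.1]
 [336.1 382.6]
 [313.1 382.2]
 [339.6 413.4]]
```

View pics/c4.png

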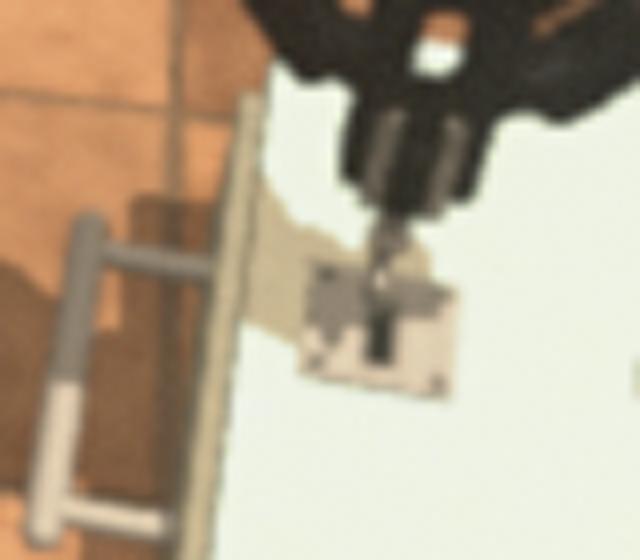

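Keyway observed at about (row 335, col 381) in the crop, where my estimate projects to (336,383). The key tip is at about column 378. I need roughly -4 mm in y, then I'll descend by feel.

Request:
play_rows(
  steps=[
    [[0.003,-0.018,0.02],[0,0,0.001]],
    [[0.003,-0.018,0.045],[0,0,0.001]],
    [[0.003,-0.018,0.045],[0,0,0.001]],
    [[0.003,-0.018,0.045],[0,0,0.001]],
    [[0.003,-0.018,0.045],[0,0,0.001]],
  ],
)

```text
clock: 7.8
eef_pos: [427.1, -281.9, 316.3]
eef_rot: [-0.131, -3.139, -0.0]
ft_force: [0.1, 0.1, -0.4]
opening: 0.095
grasp_force: 62.4
```

```bash
python3 - <<'E'
from h import *
st();go(427,-281.9,155,85.2)
im=camera('side')[245:285,430:470,::-1]
cv2.imwrite('pics/c5.png',cv2.resize(im,(560,560),interpolation=cv2.INTER_LANCZOS4))
g=arm.get_obs()['eef_pos']-[0,0,arm.tcp_to_grasp]
p=proj('side',[g-[0,0,61],g-[0,0,36],g-[10,0,53],g+[10,0,-53],[427,-282.8,97]]);print(np.round((p-[245,430]+.5)*14,1))
E
```

```text
t 7.8 grasp [ 427.1 -281.9  161.6] yaw 85.2 tilt [-0.  0.] F [ 0.1  0.1 -0.4] M [0.01 0.02 0.03] open 0.095 grip 62.4 q6 -2.22
row [0.0004, -0.0002, 0.0329] [0.0, -0.0, 0.0] dist 6.6 deg 0.0
[[291.1 247.6]
 [182.5 277.6]
 [307.6 257.8]
 [206.4 256.4]
 [308.2 249.5]]
```

View pics/c5.png

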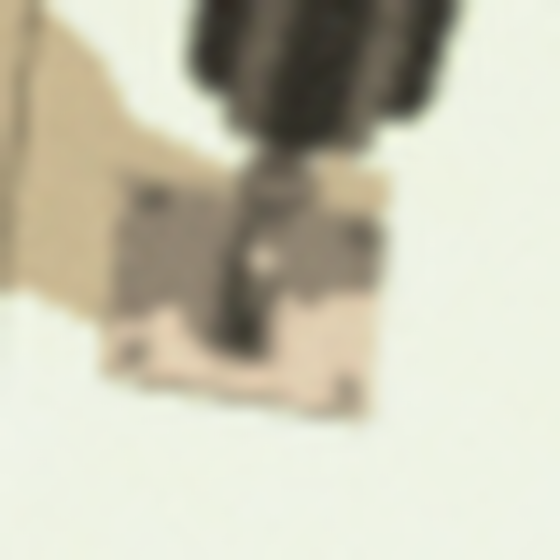

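The collar is at about (275,185) in the crop, as predicted. The plate's screw centre is at (246,293), so the lock is about 1–2 mm further in x than I had. Shift +1.3 mm in x and feel downward.

Request:
play_rows(
  steps=[
    [[-0.0065,-0.001,0.01],[0,0,0]],
    [[-0.0065,-0.001,0.02],[0,0,0]],
    [[-0.0065,-0.001,0.03],[0,0,0]],
    [[-0.0065,-0.001,0.035],[0,0,0]],
    [[-0.0065,-0.001,0.035],[0,0,0]],
  ],
)

```text
clock: 8.35
eef_pos: [428.3, -282.1, 309.0]
eef_rot: [-0.131, -3.138, -0.0]
ft_force: [-0.1, -0.4, -0.3]
opening: 0.093
grasp_force: 62.4
```

```bash
python3 - <<'E'
from h import *
st()
E
```

```text
t 8.35 grasp [ 428.2 -282.   154.3] yaw 85.21 tilt [-0.  0.] F [-0.1 -0.4 -0.3] M [0.01 0.05 0.04] open 0.093 grip 62.4 q6 -2.22
```

Tip is in the keyway with no force. Lowering further.

Request:
play_rows(
  steps=[
    [[0,0,0.01],[0,0,0]],
    [[0,0,0.02],[0,0,0]],
    [[0,0,0.03],[0,0,0]],
    [[0,0,0.036],[0,0,0]],
    [[0,0,0.036],[0,0,0]],
  ],
)

```text
clock: 8.85
eef_pos: [428.6, -282.2, 302.1]
eef_rot: [0.131, 3.138, -0.0]
ft_force: [2.5, -0.8, -0.7]
opening: 0.091
grasp_force: 62.4
```

```bash
python3 - <<'E'
from h import *
st()
E
```

```text
t 8.85 grasp [ 428.7 -282.2  147.4] yaw 85.21 tilt [ 0.001 -0.   ] F [ 2.5 -0.8 -0.7] M [-0.08 -0.37 -0.07] open 0.091 grip 62.4 q6 -2.22
```

Request:
play_rows(
  steps=[
    [[-0.004,0,0.01],[0,0,0]],
    [[-0.004,0,0.02],[0,0,0]],
    [[-0.004,0,0.03],[0,0,0]],
    [[-0.004,0,0.04],[0,0,0]],
    [[-0.004,0,0.04],[0,0,0]],
  ],
)

```text
clock: 9.35
eef_pos: [429.1, -282.1, 293.7]
eef_rot: [-0.131, -3.139, -0.0]
ft_force: [1.3, 0.1, -0.8]
opening: 0.095
grasp_force: 62.4
```

```bash
python3 - <<'E'
from h import *
st()
E
```

```text
t 9.35 grasp [ 429.1 -282.1  139. ] yaw 85.2 tilt [-0.  0.] F [ 1.3  0.1 -0.8] M [-0.   -0.19  0.01] open 0.095 grip 62.4 q6 -2.22
```

Request:
play_rows(
  steps=[
    [[-0.002,0,0.01],[0,0,0]],
    [[-0.002,0,0.02],[0,0,0]],
    [[-0.002,0,0.027],[0,0,0]],
    [[-0.002,0,0.031],[0,0,0]],
    [[-0.002,0,0.031],[0,0,0]],
  ],
)

```text
clock: 9.85
eef_pos: [429.5, -282.2, 287.7]
eef_rot: [-0.131, -3.138, -0.0]
ft_force: [0.6, -0.1, 0.5]
opening: 0.095
grasp_force: 62.4
```

```bash
python3 - <<'E'
from h import *
st()
E
```

```text
t 9.85 grasp [ 429.4 -282.2  133. ] yaw 85.2 tilt [-0.  0.] F [ 0.6 -0.1  0.5] M [-0.01  0.03 -0.06] open 0.095 grip 62.4 q6 -2.22
```

Request:
play_rows(
  steps=[
    [[0,0,0.004],[0,0,0]],
    [[0,0,0.007],[0,0,0]],
    [[0,0,0.01],[0,0,0]],
    [[0,0,0.01],[0,0,0]],
  ],
)

```text
clock: 10.25
eef_pos: [429.7, -282.3, 287.2]
eef_rot: [0.131, 3.139, -0.0]
ft_force: [-3.5, 2.5, 7.8]
opening: 0.094
grasp_force: 63.9
```

```bash
python3 - <<'E'
from h import *
st()
E
```

```text
t 10.25 grasp [ 429.7 -282.4  132.5] yaw 85.22 tilt [ 0. -0.] F [-3.5  2.5  7.8] M [0.53 0.59 0.05] open 0.094 grip 63.9 q6 -2.22
```

Request:
play_rows(
  steps=[
    [[0,0,-0.005],[0,0,0]],
    [[0,0,-0.005],[0,0,0.04]],
    [[0,0,-0.005],[0,0,0.08]],
    [[0,0,-0.005],[0,0,0.12]],
    [[0,0,-0.005],[0,0,0.16]],
    [[0,0,-0.005],[0,0,0.2]],
    [[0,0,-0.005],[0,0,0.2]],
  ],
)

```text
clock: 10.95
eef_pos: [429.6, -282.7, 287.3]
eef_rot: [1.096, 2.943, -0.002]
ft_force: [-1.8, -2.1, 3.0]
opening: 0.097
grasp_force: 62.8
```

```bash
python3 - <<'E'
from h import *
st()
E
```

```text
t 10.95 grasp [ 429.6 -282.9  132.6] yaw 49.15 tilt [ 0.    -0.001] F [-1.8 -2.1  3. ] M [-0.32  0.3   0.09] open 0.097 grip 62.8 q6 -1.59
```

Request:
play_rows(
  steps=[
    [[0,0,0],[0,0,0.04]],
    [[0,0,0],[0,0,0.08]],
    [[0,0,0],[0,0,0.12]],
    [[0,0,0],[0,0,0.16]],
    [[0,0,0],[0,0,0.2]],
    [[0,0,0],[0,0,0.22]],
    [[0,0,0],[0,0,0.235]],
    [[0,0,0],[0,0,0.235]],
  ],
)

```text
clock: 11.75
eef_pos: [429.4, -282.7, 287.3]
eef_rot: [2.08, 2.354, -0.002]
ft_force: [-3.6, -2.9, 3.2]
opening: 0.096
grasp_force: 63.0
```

```bash
python3 - <<'E'
from h import *
st()
E
```

```text
t 11.75 grasp [ 429.3 -282.9  132.6] yaw 7.07 tilt [-0.    -0.001] F [-3.6 -2.9  3.2] M [-0.54  0.68  0.03] open 0.096 grip 63.0 q6 -0.86
```

Request:
play_rows(
  steps=[
    [[0,0,0],[0,0,0.015]],
    [[0,0,0],[0,0,0.03]],
    [[0,0,0],[0,0,0.04]],
    [[0,0,0],[0,0,0.04]],
  ],
)

```text
clock: 12.15
eef_pos: [429.4, -282.7, 287.3]
eef_rot: [2.223, 2.219, -0.002]
ft_force: [-5.1, -3.9, 5.0]
opening: 0.097
grasp_force: 63.2
```

```bash
python3 - <<'E'
from h import *
st()
for n in('side','top'):
    camera(n); print(n,[(np.round(d['centre'],1),round(d['confidence'],2)) for d in mark_of(n,'drawer_handle')[:2]])
E
```

```text
t 12.15 grasp [ 429.3 -282.9  132.6] yaw -0.11 tilt [-0.001 -0.001] F [-5.1 -3.9  5. ] M [-0.62  0.85  0.14] open 0.097 grip 63.2 q6 -0.73
side [(array([265.1, 395.6]), 0.7), (array([251.3, 449.1]), 0.61)]
top [(array([251.2, 393.3]), 0.93)]
```

Drawer marks have moved outward, so it has popped. A touch more against the stop, then back home.

Request:
play_rows(
  steps=[
    [[0,0,0],[0,0,0.01]],
    [[0,0,0],[0,0,0.01]],
  ],
)

```text
clock: 12.55
eef_pos: [429.4, -282.7, 287.3]
eef_rot: [2.257, 2.184, -0.002]
ft_force: [-4.2, -3.5, 5.9]
opening: 0.093
grasp_force: 63.3
```

```bash
python3 - <<'E'
from h import *
st()
E
```

```text
t 12.55 grasp [ 429.3 -282.9  132.6] yaw -1.89 tilt [-0.001 -0.001] F [-4.2 -3.5  5.9] M [-0.56  0.9   0.37] open 0.093 grip 63.3 q6 -0.7
```

Request:
play_rows(
  steps=[
    [[0,0,0],[0,0,-0.04]],
    [[0,0,0],[0,0,-0.08]],
    [[0,0,0],[0,0,-0.12]],
    [[0,0,0],[0,0,-0.16]],
    [[0,0,0],[0,0,-0.2]],
    [[0,0,0],[0,0,-0.24]],
    [[0,0,0],[0,0,-0.28]],
    [[0,0,0],[0,0,-0.28]],
  ],
)

```text
clock: 13.35
eef_pos: [429.9, -282.4, 287.3]
eef_rot: [1.112, 2.937, -0.0]
ft_force: [-2.1, -1.8, 4.8]
opening: 0.097
grasp_force: 63.0
```

Request:
play_rows(
  steps=[
    [[0,0,0],[0,0,-0.04]],
    [[0,0,0],[0,0,-0.08]],
    [[0,0,0],[0,0,-0.12]],
    [[0,0,0],[0,0,-0.16]],
    [[0,0,0],[0,0,-0.19]],
    [[0,0,0],[0,0,-0.205]],
    [[0,0,0],[0,0,-0.205]],
    [[0,0,0],[0,0,-0.205]],
  ],
)

```text
clock: 14.15
eef_pos: [429.9, -282.2, 287.3]
eef_rot: [0.135, 3.137, 0.0]
ft_force: [0.6, 0.9, 5.0]
opening: 0.095
grasp_force: 63.2
```

```bash
python3 - <<'E'
from h import *
st()
E
```

```text
t 14.15 grasp [ 430.1 -282.2  132.6] yaw 85.08 tilt [ 0.001 -0.   ] F [0.6 0.9 5. ] M [ 0.09 -0.14  0.  ] open 0.095 grip 63.2 q6 -2.22
```

Request:
play_rows(
  steps=[
    [[0,0,-0.015],[0,0,0]],
    [[0,0,-0.03],[0,0,0]],
    [[0,0,-0.045],[0,0,0]],
    [[0,0,-0.06],[0,0,0]],
    [[0,0,-0.06],[0,0,0]],
  ],
)

```text
clock: 14.65
eef_pos: [429.6, -282.2, 299.2]
eef_rot: [0.132, 3.139, 0.0]
ft_force: [0.8, 0.1, -0.1]
opening: 0.097
grasp_force: 62.4
```

```bash
python3 - <<'E'
from h import *
st()
E
```

```text
t 14.65 grasp [ 429.6 -282.2  144.5] yaw 85.2 tilt [0. 0.] F [ 0.8  0.1 -0.1] M [-0.    0.   -0.01] open 0.097 grip 62.4 q6 -2.22
```

Request:
play_rows(
  steps=[
    [[0,0,-0.07],[0,0,0]],
    [[0,0,-0.15],[0,0,0]],
    [[0,0,-0.3],[0,0,0]],
    [[0,0.2,-0.3],[0,0,0.04]],
    [[0,0.42,-0.3],[0,0,0.08]],
    [[0,0.65,-0.3],[0,0,0.12]],
    [[0,0.85,-0.3],[0,0,0.16]],
    [[0,1,-0.3],[0,0,0.2]],
  ],
)

```text
clock: 15.45
eef_pos: [446.0, -80.7, 360.0]
eef_rot: [1.101, 2.942, 0.001]
ft_force: [0.5, 0.5, -0.6]
opening: 0.098
grasp_force: 62.4
```

```bash
python3 - <<'E'
from h import *
st();go(420,115,200,20);go(391.5,316.5,200,8.76)
E
```

```text
t 15.45 grasp [446.1 -80.7 205.3] yaw 48.96 tilt [0.001 0.   ] F [ 0.5  0.5 -0.6] M [ 0.   -0.01  0.02] open 0.098 grip 62.4 q6 -1.21
row [0.7406, 0.6528, 0.0265] [0.0002, 0.0, 0.1609] dist 197.5 deg 29.0
row [1.5096, 1.3192, 0.0267] [0.0002, 0.0, 0.2233] dist 401.0 deg 40.2
```

Request:
play_rows(
  steps=[
    [[0.18,0.16,0.01],[0,0,0.04]],
    [[0.36,0.32,0.02],[0,0,0.08]],
    [[0.54,0.48,0.02],[0,0,0.12]],
    [[0.72,0.64,0.02],[0,0,0.16]],
    [[0.9,0.79,0.02],[0,0,0.2]],
    [[1,0.88,0.02],[0,0,0.2233]],
    [[1,0.88,0.02],[0,0,0.2233]],
  ],
)

```text
clock: 16.15
eef_pos: [408.5, 185.1, 356.0]
eef_rot: [-2.036, -2.391, -0.003]
ft_force: [0.6, -0.2, 0.2]
opening: 0.095
grasp_force: 62.4
```

```bash
python3 - <<'E'
from h import *
st();go(391.5,316.5,130,8.76)
E
```

```text
t 16.15 grasp [408.6 185.4 201.3] yaw 9.17 tilt [0.    0.002] F [ 0.6 -0.2  0.2] M [-0.02  0.   -0.07] open 0.095 grip 62.4 q6 0.09
row [0.6617, 0.0205, 0.3579] [0.0002, -0.0006, 0.0023] dist 150.5 deg 0.4
```

Request:
play_rows(
  steps=[
    [[0.2,0.006,0],[0,0,0.0023]],
    [[0.42,0.013,0],[0,0,0.0023]],
    [[0.66,0.02,0],[0,0,0.0023]],
    [[0.66,0.02,0.1],[0,0,0.0023]],
    [[0.66,0.02,0.3],[0,0,0.0023]],
    [[0.66,0.02,0.36],[0,0,0.0023]],
    [[0.66,0.02,0.36],[0,0,0.0023]],
    [[0.66,0.02,0.36],[0,0,0.0023]],
  ],
)

```text
clock: 16.95
eef_pos: [393.8, 311.7, 284.2]
eef_rot: [2.049, 2.381, 0.001]
ft_force: [-0.8, -0.6, 0.7]
opening: 0.099
grasp_force: 62.4
```

```bash
python3 - <<'E'
from h import *
st();go(391.5,316.5,113,8.76)
E
```

```text
t 16.95 grasp [394.  311.7 129.5] yaw 8.56 tilt [0.001 0.   ] F [-0.8 -0.6  0.7] M [-0.02  0.03 -0.  ] open 0.099 grip 62.4 q6 0.36
row [0.0256, -0.008, 0.0823] [0.0003, -0.0001, -0.0011] dist 17.3 deg 0.2
```

Request:
play_rows(
  steps=[
    [[0.0256,-0.008,0.04],[0,0,-0.001]],
    [[0.0256,-0.008,0.08],[0,0,-0.001]],
    [[0.0256,-0.008,0.08],[0,0,-0.001]],
    [[0.0256,-0.008,0.08],[0,0,-0.001]],
    [[0.0256,-0.008,0.08],[0,0,-0.001]],
    [[0.0256,-0.008,0.08],[0,0,-0.001]],
  ],
)

```text
clock: 17.55
eef_pos: [390.9, 316.9, 267.2]
eef_rot: [2.045, 2.385, 0.001]
ft_force: [0.5, 0.4, -0.1]
opening: 0.098
grasp_force: 62.4
```

```bash
python3 - <<'E'
from h import *
st();go(391.5,316.5,103,8.76)
E
```

```text
t 17.55 grasp [390.9 316.9 112.5] yaw 8.78 tilt [0. 0.] F [ 0.5  0.4 -0.1] M [ 0.01 -0.03  0.03] open 0.098 grip 62.4 q6 0.37
row [-0.0022, 0.0028, 0.0476] [0.0002, -0.0, 0.0001] dist 9.5 deg 0.0
```

Request:
play_rows(
  steps=[
    [[-0.002,0.003,0.02],[0,0,0]],
    [[-0.002,0.003,0.04],[0,0,0]],
    [[-0.002,0.003,0.06],[0,0,0]],
    [[-0.002,0.003,0.07],[0,0,0]],
    [[-0.002,0.003,0.07],[0,0,0]],
  ],
)

```text
clock: 18.05
eef_pos: [391.4, 316.4, 252.5]
eef_rot: [2.045, 2.385, -0.0]
ft_force: [1.1, -0.3, -1.2]
opening: 0.094
grasp_force: 62.3
```

```bash
python3 - <<'E'
from h import *
st();go(391.5,316.5,83,8.76)
E
```

```text
t 18.05 grasp [391.4 316.4  97.8] yaw 8.78 tilt [-0. -0.] F [ 1.1 -0.3 -1.2] M [ 0.05 -0.21 -0.02] open 0.094 grip 62.3 q6 0.37
row [0.0003, 0.0004, 0.0738] [-0.0001, 0.0001, 0.0001] dist 14.8 deg 0.0
```

Bit is in the slot (tip 8 mm below the mouth). Continue to seat.

Request:
play_rows(
  steps=[
    [[0,0,0.02],[0,0,0]],
    [[0,0,0.04],[0,0,0]],
    [[0,0,0.06],[0,0,0]],
    [[0,0,0.075],[0,0,0]],
    [[0,0,0.084],[0,0,0]],
    [[0,0,0.087],[0,0,0]],
    [[0,0,0.087],[0,0,0]],
  ],
)

```text
clock: 18.75
eef_pos: [391.5, 316.5, 235.5]
eef_rot: [2.045, 2.385, 0.0]
ft_force: [0.8, 0.3, -1.1]
opening: 0.095
grasp_force: 62.3
```

```bash
python3 - <<'E'
from h import *
st()
E
```

```text
t 18.75 grasp [391.5 316.5  80.8] yaw 8.78 tilt [0. 0.] F [ 0.8  0.3 -1.1] M [ 0.03 -0.34 -0.02] open 0.095 grip 62.3 q6 0.37
```

Request:
play_rows(
  steps=[
    [[0,0,0.003],[0,0,0]],
    [[0,0,0.003],[0,0,0]],
  ],
)

```text
clock: 18.95
eef_pos: [391.5, 316.5, 235.3]
eef_rot: [2.045, 2.385, 0.0]
ft_force: [0.4, -1.2, 4.0]
opening: 0.094
grasp_force: 63.1
```

Request:
play_rows(
  steps=[
    [[0,0,0],[0,0,0]],
    [[0,0,0],[0,0,0]],
    [[0,0,0],[0,0,0]],
    [[0,0,0],[0,0,0]],
    [[0,0,0],[0,0,0]],
    [[0,0,0],[0,0,0]],
  ],
  fingers=0.0,
)

```text
clock: 19.55
eef_pos: [391.4, 316.5, 234.9]
eef_rot: [-2.045, -2.385, 0.0]
ft_force: [-1.1, -0.1, -0.1]
opening: 0.502
grasp_force: 0.0
```

Request:
play_rows(
  steps=[
    [[0,0,-0.1],[0,0,0]],
    [[0,0,-0.3],[0,0,0]],
    [[0,0,-0.5],[0,0,0]],
    [[0,0,-0.6],[0,0,0]],
    [[-0.2,0,-0.6],[0,0,-0.04]],
    [[-0.4,0,-0.6],[0,0,-0.08]],
    [[-0.6,0,-0.6],[0,0,-0.12]],
    [[-0.8,-0.04,-0.6],[0,0,-0.16]],
  ],
)

```text
clock: 20.35
eef_pos: [408.2, 155.8, 355.2]
eef_rot: [1.379, 2.822, 0.001]
ft_force: [0.0, -0.6, 0.5]
opening: 0.499
grasp_force: 0.0
```

```bash
python3 - <<'E'
from h import *
st()
a=camera('side');b=camera('top')
f=lambda i:cv2.resize(i,(400,300),interpolation=cv2.INTER_CUBIC)
cv2.imwrite('pics/c6.png',np.vstack([np.hstack([f(a[235:295,140:230,::-1]),f(b[255:310,180:250,::-1])]),np.hstack([f(a[215:345,375:530,::-1]),f(b[200:305,375:505,::-1])])]))
for n in('side','top'):
    for q in('drawer_handle','safe_key_bow','mug'):print(n,q,[(np.round(d['centre'],1),round(d['confidence'],2)) for d in mark_of(n,q)[:2]])
E
```

```text
t 20.35 grasp [408.4 155.8 200.5] yaw 37.91 tilt [0.001 0.   ] F [ 0.  -0.6  0.5] M [ 0.01 -0.04 -0.01] open 0.499 grip 0.0 q6 -0.48
side drawer_handle [(array([267.8, 395.8]), 0.75), (array([231.5, 289.1]), 0.58)]
side safe_key_bow []
side mug [(array([231.5, 287. ]), 0.59)]
top drawer_handle [(array([251.5, 392.6]), 0.82)]
top safe_key_bow [(array([283.7, 196. ]), 0.5), (array([218.3, 285.9]), 0.32)]
top mug [(array([216.3, 289. ]), 0.9)]
```

View pics/c6.png

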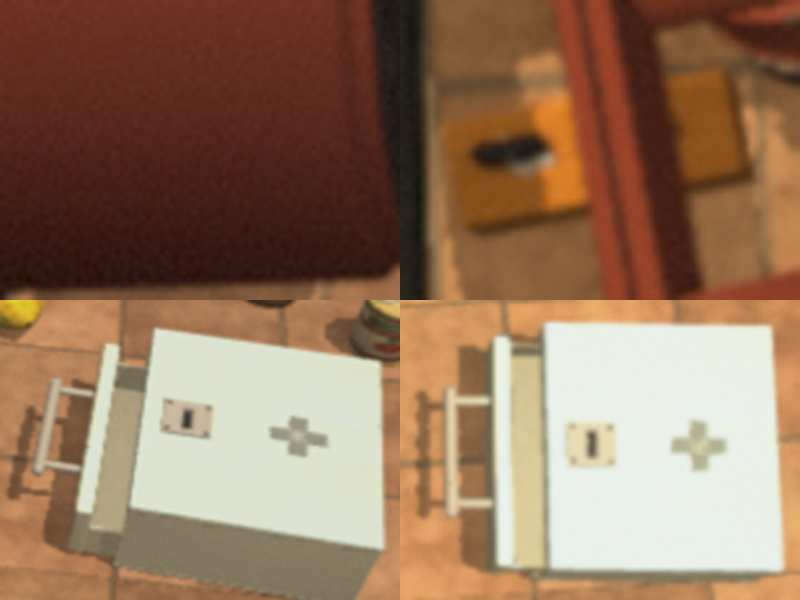

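The crops show the key standing in its slot, the lock empty with the keyway home, and the drawer ajar. The handle bar is at about (48,125) in the side crop and (51,152) in the top crop.

```bash
python3 - <<'E'
from h import *
s,t=(268.9,393.3),(252.9,391.2)
print(tri(('side',s),('top',t)),atz('side',s,55),atz('top',t,55))
go(436,-20,150,85.2)
E
```

```text
(array([ 435.15027505, -172.81613764,   59.48699693]), np.float64(0.31603995071976676)) [ 438.97713743 -173.25370242   55.        ] [ 435.96016571 -173.2582515    55.        ]
row [-0.7911, -0.4322, 0.2508] [0.0001, -0.0001, -0.2643] dist 187.1 deg 47.6
```

Request:
play_rows(
  steps=[
    [[-0.2,-0.1,0],[0,0,-0.045]],
    [[-0.4,-0.2,0],[0,0,-0.09]],
    [[-0.6,-0.32,0.05],[0,0,-0.135]],
    [[-0.79,-0.43,0.1],[0,0,-0.18]],
    [[-0.79,-0.43,0.2],[0,0,-0.225]],
    [[-0.79,-0.43,0.25],[0,0,-0.264]],
    [[-0.79,-0.43,0.25],[0,0,-0.264]],
  ],
  fingers=-0.4,
  force=30,
)

```text
clock: 21.45
eef_pos: [435.6, -20.1, 303.1]
eef_rot: [-0.131, -3.135, -0.001]
ft_force: [0.5, 0.5, 0.2]
opening: 0.301
grasp_force: 0.0
```

```bash
python3 - <<'E'
from h import *
st();go(436,-173.2,110,85.2)
E
```

```text
t 21.45 grasp [435.  -20.  148.4] yaw 85.22 tilt [-0.004  0.001] F [0.5 0.5 0.2] M [ 0.   -0.02  0.  ] open 0.301 grip 0.0 q6 -1.71
row [-0.0665, -0.7626, 0.191] [0.0002, -0.0013, 0.0001] dist 157.8 deg 0.2
```

Request:
play_rows(
  steps=[
    [[-0.02,-0.22,0],[0,0,0]],
    [[-0.04,-0.45,0.05],[0,0,0]],
    [[-0.066,-0.68,0.12],[0,0,0]],
    [[-0.066,-0.762,0.18],[0,0,0]],
    [[-0.066,-0.762,0.19],[0,0,0]],
    [[-0.066,-0.762,0.19],[0,0,0]],
    [[-0.066,-0.762,0.19],[0,0,0]],
    [[-0.066,-0.762,0.19],[0,0,0]],
  ],
)

```text
clock: 22.25
eef_pos: [436.8, -172.4, 267.7]
eef_rot: [0.132, 3.138, -0.001]
ft_force: [-0.1, 0.0, 0.2]
opening: 0.3
grasp_force: 0.0
```

```bash
python3 - <<'E'
from h import *
st();go(436,-173.2,56,85.2)
im=camera('side')[215:315,355:475,::-1]
cv2.imwrite('pics/c7.png',cv2.resize(im,(600,500),interpolation=cv2.INTER_CUBIC))
E
```

```text
t 22.25 grasp [ 437.  -172.4  113. ] yaw 85.18 tilt [ 0.001 -0.   ] F [-0.1  0.   0.2] M [0.04 0.   0.05] open 0.3 grip 0.0 q6 -2.03
row [0.0041, -0.0044, 0.2851] [-0.0001, 0.0004, -0.0001] dist 57.0 deg 0.1
```

View pics/c7.png

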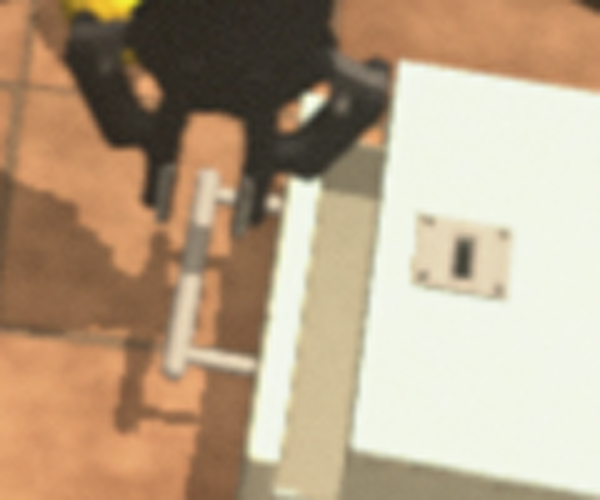

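Fingers straddle the bar (left finger at (160,190), right at (245,200)). Descending, then closing.

Request:
play_rows(
  steps=[
    [[0.004,-0.004,0.1],[0,0,0]],
    [[0.004,-0.004,0.2],[0,0,0]],
    [[0.004,-0.004,0.265],[0,0,0]],
    [[0.004,-0.004,0.27],[0,0,0]],
    [[0.004,-0.004,0.27],[0,0,0]],
    [[0.004,-0.004,0.27],[0,0,0]],
  ],
)

```text
clock: 22.9
eef_pos: [435.9, -174.4, 213.8]
eef_rot: [0.134, 3.137, -0.001]
ft_force: [-0.0, -0.5, -0.2]
opening: 0.296
grasp_force: 0.0
```

```bash
python3 - <<'E'
from h import *
st()
E
```

```text
t 22.9 grasp [ 436.1 -174.5   59.1] yaw 85.11 tilt [ 0.001 -0.001] F [-0.  -0.5 -0.2] M [-0.01  0.01  0.01] open 0.296 grip 0.0 q6 -2.03
```

Request:
play_rows(
  steps=[
    [[0,0,0],[0,0,0]],
    [[0,0,0],[0,0,0]],
    [[0,0,0],[0,0,0]],
    [[0,0,0],[0,0,0]],
    [[0,0,0],[0,0,0]],
  ],
  fingers=-1,
  force=30,
)

```text
clock: 23.4
eef_pos: [435.9, -174.5, 213.9]
eef_rot: [0.134, 3.137, -0.001]
ft_force: [-0.8, 1.5, 5.8]
opening: 0.111
grasp_force: 29.5
```

```bash
python3 - <<'E'
from h import *
st()
E
```

```text
t 23.4 grasp [ 436.2 -174.7   59.2] yaw 85.1 tilt [ 0.002 -0.001] F [-0.8  1.5  5.8] M [ 0.25  0.03 -0.04] open 0.111 grip 29.5 q6 -2.03
```

Request:
play_rows(
  steps=[
    [[0,0.05,0],[0,0,0]],
    [[0,0.1,0],[0,0,0]],
    [[0,0.15,0],[0,0,0]],
    [[0,0.2,0],[0,0,0]],
    [[0,0.225,0],[0,0,0]],
    [[0,0.24,0],[0,0,0]],
    [[0,0.24,0],[0,0,0]],
  ],
)

```text
clock: 24.1
eef_pos: [440.0, -125.9, 213.9]
eef_rot: [0.134, 3.137, -0.001]
ft_force: [-2.5, 1.3, 6.5]
opening: 0.118
grasp_force: 30.0
```

```bash
python3 - <<'E'
from h import *
st()
E
```

```text
t 24.1 grasp [ 440.3 -126.    59.2] yaw 85.13 tilt [ 0.002 -0.001] F [-2.5  1.3  6.5] M [0.12 0.17 0.05] open 0.118 grip 30.0 q6 -1.94
```

Request:
play_rows(
  steps=[
    [[0,0.01,0],[0,0,0]],
    [[0,0.02,0],[0,0,0]],
    [[0,0.03,0],[0,0,0]],
    [[0,0.035,0],[0,0,0]],
    [[0,0.035,0],[0,0,0]],
  ],
)

```text
clock: 24.6
eef_pos: [440.6, -119.3, 213.9]
eef_rot: [0.134, 3.137, -0.001]
ft_force: [-1.1, 0.3, 7.1]
opening: 0.114
grasp_force: 30.0
```

```bash
python3 - <<'E'
from h import *
st()
E
```

```text
t 24.6 grasp [ 440.8 -119.4   59.2] yaw 85.11 tilt [ 0.002 -0.001] F [-1.1  0.3  7.1] M [ 0.01  0.21 -0.06] open 0.114 grip 30.0 q6 -1.92
```

Request:
play_rows(
  steps=[
    [[0,0.01,0],[0,0,0]],
    [[0,0.02,0],[0,0,0]],
    [[0,0.025,0],[0,0,0]],
    [[0,0.025,0],[0,0,0]],
  ],
)

```text
clock: 25.0
eef_pos: [440.9, -115.4, 213.9]
eef_rot: [0.133, 3.137, -0.006]
ft_force: [-2.5, -8.1, 5.7]
opening: 0.111
grasp_force: 29.9
```

```bash
python3 - <<'E'
from h import *
st()
im=camera('side')[215:345,345:475,::-1];b=camera('top')[200:305,355:505,::-1]
f=lambda i:cv2.resize(i,(400,400),interpolation=cv2.INTER_CUBIC)
cv2.imwrite('pics/c8.png',np.hstack([f(im),f(b)]))
E
```

```text
t 25.0 grasp [ 441.1 -116.    59.2] yaw 85.14 tilt [ 0.001 -0.004] F [-2.5 -8.1  5.7] M [-1.2   0.43 -0.05] open 0.111 grip 29.9 q6 -1.91
```

Stop felt (8 N). Release, rise, and check.

Request:
play_rows(
  steps=[
    [[0,0,0],[0,0,0]],
    [[0,0,0],[0,0,0]],
    [[0,0,0],[0,0,0]],
    [[0,0,0],[0,0,0]],
  ],
  fingers=-0.4,
)

```text
clock: 25.5
eef_pos: [440.3, -114.1, 212.6]
eef_rot: [-0.134, -3.138, -0.001]
ft_force: [-0.3, 0.1, 0.5]
opening: 0.303
grasp_force: 0.0
```

Request:
play_rows(
  steps=[
    [[0,0,-0.05],[0,0,0]],
    [[0,0,-0.15],[0,0,0]],
    [[0,0,-0.35],[0,0,0]],
    [[0,0,-0.55],[0,0,0]],
    [[0,0,-0.8],[0,0,0]],
    [[0,0.2,-0.8],[0,0,0]],
    [[0,0.4,-0.8],[0,0,0]],
    [[0,0.4,-0.8],[0,0,0]],
  ],
)

```text
clock: 26.3
eef_pos: [447.3, -31.5, 374.1]
eef_rot: [0.128, 3.137, 0.002]
ft_force: [-0.5, 0.3, -0.4]
opening: 0.298
grasp_force: 0.0
```

```bash
python3 - <<'E'
from h import *
st()
a=camera('side');b=camera('top')
f=lambda i:cv2.resize(i,(400,300),interpolation=cv2.INTER_CUBIC)
cv2.imwrite('pics/c9.png',np.vstack([np.hstack([f(a[180:300,140:320,::-1]),f(b[200:320,180:340,::-1])]),np.hstack([f(a[215:345,345:500,::-1]),f(b[200:305,355:505,::-1])])]))
E
```

```text
t 26.3 grasp [447.5 -31.3 219.4] yaw 85.32 tilt [0.002 0.001] F [-0.5  0.3 -0.4] M [-0.04  0.03 -0.02] open 0.298 grip 0.0 q6 -1.74
```

View pics/c9.png

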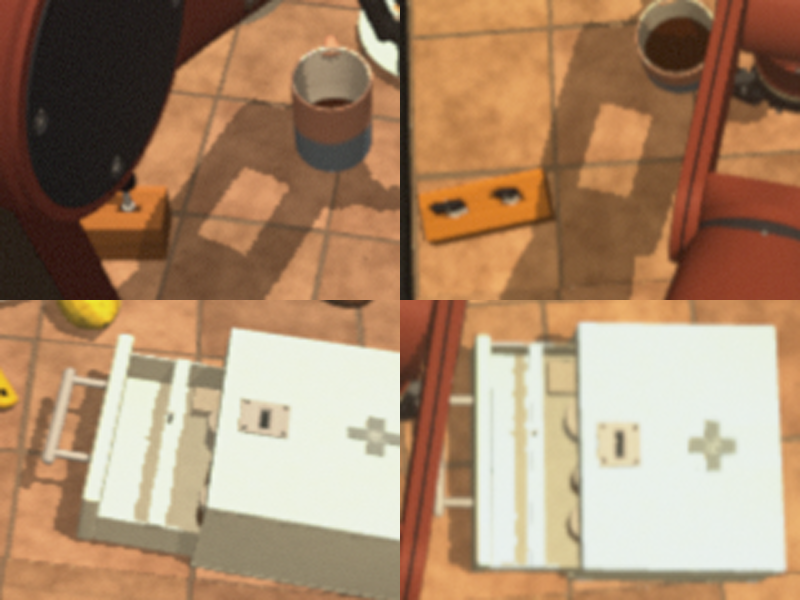

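The drawer is fully out, the lock is empty, both keys stand in the block, and the mug is untouched. The gripper is clear, so I'm handing in.

```bash
python3 -c "
from bench import ticket
print(ticket.hand_in())"
```

```text
the job is handed in; nothing more can be done
None
```

I unlocked the safe and put its key back in its slot. The drawer is out to its stop, the other key and the mug weren't touched, and I handed the job in at about 26 s of the 72 s allowed. The hand-in returned no verdict.

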